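# Slide the sample shelf home into its notches

### The arm

A 6-joint arm with a two-finger parallel gripper is mounted at the origin on a cart in front of the work surface, level with it; the furniture and walls round the work are solid. World frame = base frame: x ahead of the robot, y to its left, z up, the work surface at z = 0. Lengths are in mm, angles in degrees, forces in N, time in s.
With the tool pointing down it reaches from about 350 to 850 mm from the base axis. Payload 8.1 kg.
Tool frame: the origin (TCP) lies midway between the tips of the shut fingers; the grasp point (between the pads) lies 19 mm behind it; z points along the fingers, y is the line along which they close (so a half turn about z gives the same grasp; the last joint's range is limited). The gripper opens to 85 mm and grips with 20 to 120 N. Pads are 22 mm wide; open, the fingers measure 114 mm over their backs; the gripper's body (76 mm by 85 mm) begins 54 mm behind the grasp point. The pads swing forward as they close: fully open they stand 13 mm farther back than shut.
Start: joints at [61.742, 7.471, 85.268, -0, 87.261, -4.893], TCP at [237.934, 550.811, 231.292] pointing down, gripper open.
Joint ranges: [-169.43, 169.43], [-51.17, 129.36], [1.28, 143.12], [-76.62, 256.62], [0, 156.53], [-152.29, 152.29]. Speed limits (degrees/s): [136.94, 136.94, 159.86, 180, 180, 180].

### API

Orientations are given as [roll, pitch, yaw] about the fixed x, y, z axes, in that order (R = Rz(yaw) Ry(pitch) Rx(roll)).
In Python, from bench import r gives the robot as it stands. The module is installed in compiled form; this text tells all that it offers.
- The arm moves only by the tool jog_arm, never from a script. Its argument "rows" is a list of rows, each a list of 2 entries, a list of its own where there are three numbers: the shift along the tool's x, y, z in mm, then the turn, a rotation vector about the tool's x, y, z in rad. A call has 1 to 10 rows; each row is the pose to reach, as a shift and turn from the pose commanded when the call began, along the tool's axes at that moment; what a row does not reach only later rows make up. A row lasts 1/10 s, in which the tool goes at most 50 mm and 8.59 degrees, less where a joint would pass 70% of its speed; a pose out of reach is approached as far as the arm can. A call with a gripper value outside its range is refused whole. "grip" is the finger opening in mm, from 0 to 85.4, set as the call begins (left out, the last holds). The fingers move at their own pace and stop on an object; "force" is the grip in N (left out, the last holds). Time passes only in rows, so rows that repeat a pose let the fingers close. It gives the time, the measured TCP pose, the force, the opening and the grip force at its end, in the units of the state.
- r.sense(): the state, without advancing time (a new reading comes with each control period).
- r.snapshot(name): name is "scene" or "top" or "wrist"; returns (picture, depth): 480x640x3 uint8, blue, green, red; 480x640 float32, mm along the optical axis (not along the pixel's ray), 0 where there is no reading.
- r.camera_params(name): a dict with "fx", "fy", "cx", "cy" (pixels), "pose" (4x4, takes a point from camera to world coordinates); the wrist camera has in their place "tool_from_camera" (4x4, takes a point from camera to tool coordinates, whose origin is the TCP and whose axes are the flange's). Camera axes: x right, y down, z forward; pixel columns grow to the right and rows downward; lengths in mm; the calibration is good to about 2 mm. A picture is of the moment at which its call begins: read the wrist's pose just before it. camera_params takes no time and is no camera call.
- r.hand_in(): hands the job in; it is judged then, once.
The state is a dict: "time": time; "joint_pos": joint angles; "qd": joint speeds; "joint_efforts": joint torques, N m; "tool_pos": TCP position; "tcp_rot": TCP orientation; "ft_force": force on the tool from outside, world axes, zero at the start; "wrist_torque": the same for the moment, N m; "finger_gap": finger opening in mm; "grip_force": force on a finger pad.
Only numpy, scipy, OpenCV 4.12 (cv2) and the standard library are available. Lean on these libraries where they do the work, as an engineer would, in place of code of your own. Each camera call takes 0.05 s, during which the arm holds its last target. There are 200 camera calls.

### The job

Push the shelf board that carries the two sample tins along the rails of the rack with a fingertip, until you feel all four of its feet drop into the notches and it sits level, then take the finger away. Only push it: do not lift or tip the board, do not touch the tins, which must ride along standing on it, and leave the things beside the rack where they are.

Things in the scene. Friction and masses are not known exactly. Their poses are not given: they have to be found in the camera images.
- rack: Fixed metal rack, 300 (its x) by 177 mm (y); origin: centre of its footprint on the worktop, z up. Two rails along x, tops 40 mm high, at y = -82..-58 and 58..82 mm; side fences outside them (inner faces y = +-82.5) rise to 58 mm. Between the rails a channel 116 mm wide, open above and at both ends, crossed only by two flat bars 20 mm wide at x = +-125 mm, tops 15 mm high.
- seat (a point): Where the shelf board's origin lies when seated: x = +60, y = 0, z = 34 mm of the rack, axes as the rack's. Each rail has an inner lane with a notch at rack x = +115 mm and an outer lane with one at x = +5 mm; notches are 16 mm long, 6 mm deep, square-walled: once dropped, the board cannot slide on (play +-2 mm along x).
- shelf_board: Loose steel board, 140 (x) by 161 mm (y), 0.5 to 0.75 kg, lying on the rails; +x is the way to push it, along the rack's +x. Origin: its centre, at the underside of its feet, 40 mm above the worktop sliding, 34 seated. Deck top 14 mm above it, rim to 22 mm. It starts 70 to 120 mm short of the seat; sliding takes 3 to 7 N. Leading feet x = +55, y = +-64; trailing x = -55, y = +-76 mm.
- push_face (a point): The point to push: on the middle of the outer (-x) face of the upright steel plate at the shelf board's trailing edge, 75 mm behind the board's origin and level with it. The plate is 70 mm wide (y) and reaches from 14 mm below this point (in the channel between the rails) to 22 mm above it. Axes as the board's.
- tin_left: Closed round aluminium sample tin, 67 mm across, 38 mm high, about 50 g, standing loose on the leading half of the board, on its +y side; origin at the centre of its underside, 14 mm above the board's origin.
- tin_right: The like tin on the board's -y side.
- big_weight: Brass weight with a knob on top, 38 mm across, 71 mm high, standing on the worktop beside the rack on its -y side; origin at the centre of its underside. A bystander.
- vial: Small sample vial with black cap, 27 mm across, 64 mm high, standing on the worktop beside the rack on its +y side; origin at the centre of its underside. A bystander.
- glass_beaker: Empty glass beaker, 54 mm across, 70 mm high, standing on the worktop beside the rack on its -y side; origin at the centre of its underside. A bystander.
Not all that is in view belongs to the job. There is more than one size of the shelf_board; the job needs the larger. Leave any purple look-alike of the tin_right alone.

How it is judged:
By the outcome, as a careful person would: the job done as asked, in the order asked, and still so for the second after the job is handed in, with the robot touching nothing.
It also fails if it takes over 35 s, if anything falls off the work surface, if the arm or the gripper's body presses on something with over 40 N, if the wrist force passes 120 N, or if a joint passes its speed limit or range.

## Working session

There is one attempt and no reset: what is moved stays moved. The work goes in short steps, Python scripts to look and compute and a tool call to move; the robot and the scene stay as the last step left them, time stands still between calls to the robot, and variables do not carry over. Pictures are saved under pics/ and viewed, at most 10 in all, crops included, and the job is handed in when it is done.

Besides the shell and the picture viewer there is one more tool, called after "Call:" as a command line: name --argument value ..., lists and objects as JSON in quotes. jog_arm: Moves the arm, as the interface text tells. Its arguments: {"type":"object","properties":{"rows":{"type":"array"},"grip":{"type":"number"},"force":{"type":"number"}},"required":["rows"]}

```bash
mkdir -p pics
python3 - <<'E'
from bench import r
import cv2,numpy as np
s=r.sense();print(s['time'],s['tool_pos'],s['tcp_rot'],s['ft_force'])
for n in("scene","top"):
    p,d=r.snapshot(n);cv2.imwrite(f'pics/{n}1.png',p);np.save(f'{n}1.npy',d)
    c=r.camera_params(n);print(n,c['fx'],c['fy'],c['cx'],c['cy'],np.round(c['pose'],3).tolist())
E
```

```text
0.0 [237.65254825 550.31145709 230.22173345] [-1.79891731e+02 -1.07605406e-02  1.56634041e+02] [0.04332898 0.05900562 0.23781916]
scene 619.0304977245231 619.0304977245231 324.99023665704965 242.1272037703419 [[0.899, -0.336, 0.281, 159.531], [-0.438, -0.705, 0.558, -759.177], [0.011, -0.625, -0.781, 1083.354], [0.0, 0.0, 0.0, 1.0]]
top 474.2464488087407 474.2464488087407 319.6516000032992 237.04001901162775 [[-0.182, -0.963, 0.197, 394.094], [-0.983, 0.179, -0.036, -20.319], [-0.001, -0.2, -0.98, 892.769], [0.0, 0.0, 0.0, 1.0]]
```

View pics/scene1.png

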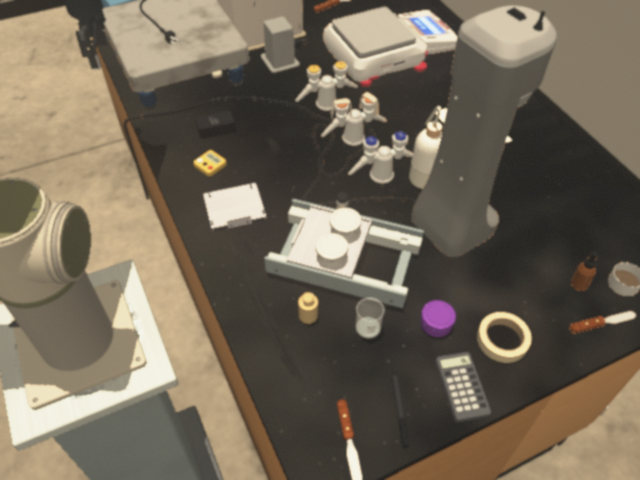

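View pics/top1.png

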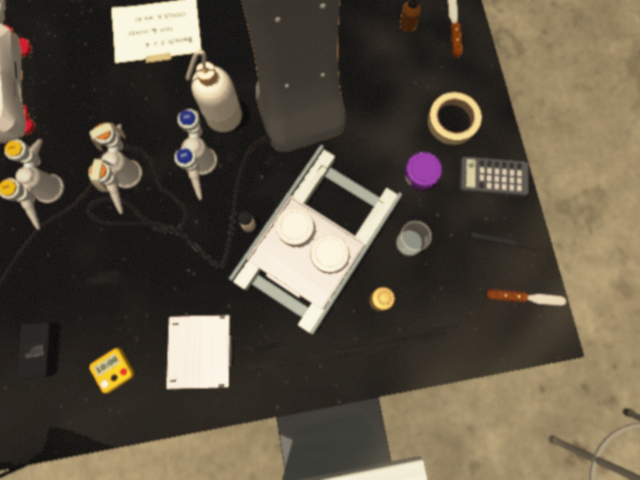

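Candidates for the board are the loaded one on the rack (top view 305,255) and a loose white board-like tray on the table (198,352), with no tins on it. The first matches the description: it is on the rails and carries two white tins at (295,225) and (330,252). The purple tin at (424,170) is a look-alike. The bystanders are the weight (382,298), beaker (413,238) and vial (247,221). I'll check the choice with one close crop.

```bash
cat > h.py <<'E'
import numpy as np,cv2
def cloud(c,d):
    v,u=np.mgrid[:480,:640];P=np.stack([(u-c['cx'])/c['fx']*d,(v-c['cy'])/c['fy']*d,d],-1)
    return P@c['pose'][:3,:3].T+c['pose'][:3,3]
E
python3 - <<'E'
from bench import r
from h import *
c=r.camera_params("top");d=np.load('top1.npy');p=cv2.imread('pics/top1.png')
W=cloud(c,d);roi=np.zeros((480,640),bool);roi[140:340,225:405]=1
z=W[...,2];ok=(d>0)&roi
for lo,hi in((48,66),(30,48),(80,100)):
    m=ok&(z>lo)&(z<hi);m=cv2.morphologyEx(m.astype(np.uint8),cv2.MORPH_OPEN,np.ones((2,2)))
    n,l,st,_=cv2.connectedComponentsWithStats(m)
    for i in range(1,n):
        if st[i,4]>150:
            q=W[l==i];print(lo,hi,st[i],np.round(cv2.minAreaRect(q[:,:2].astype(np.float32)),1) if 0 else cv2.minAreaRect(q[:,:2].astype(np.float32)),np.median(q[:,2]))
print('table z',np.median(W[250:330,420:470,2]))
# orthographic height map
g=np.zeros((300,300,3),np.uint8)
a=cv2.resize(p[140:340,220:420],(600,600),interpolation=cv2.INTER_CUBIC);cv2.imwrite('pics/crop.png',a)
E
```

```text
48 66 [ 230  147  172  188 5993] ((570.1572265625, -53.253326416015625), (196.21478271484375, 319.494140625), 46.19352722167969) 54.1747206128897
48 66 [239 212  14  15 160] ((514.0535278320312, 36.539581298828125), (264.4155578613281, 24.028562545776367), 20.167675018310547) 62.15640687185635
48 66 [373 289  22  22 223] ((424.4718322753906, -93.08222961425781), (37.22314453125, 153.24349975585938), 9.007284164428711) 52.74533265749301
30 48 [292 152  43  53 817] ((570.840576171875, -30.641868591308594), (72.93173217773438, 346.50372314453125), 74.77144622802734) 39.38316701905137
30 48 [357 190  41  55 753] ((514.91064453125, -104.13157653808594), (29.106218338012695, 292.6391906738281), 49.57036209106445) 40.005990621116666
30 48 [234 262  26  28 384] ((521.53271484375, 93.41813659667969), (25.955219268798828, 46.13844680786133), 46.40166473388672) 39.33099282225152
30 48 [300 305  24  28 350] ((417.66766357421875, -15.680953979492188), (39.28673553466797, 45.139129638671875), 46.28614044189453) 39.87760418111486
80 100 [ 277  209   38   38 1138] ((505.45135498046875, -2.1019210815429688), (64.53646850585938, 216.2509002685547), 82.67401123046875) 90.96958326553016
80 100 [ 311  236   39   38 1165] ((481.5051574707031, -36.236053466796875), (65.53883361816406, 165.16961669921875), 58.036956787109375) 91.08702201482367
table z -0.06547171678124641
```

View pics/crop.png

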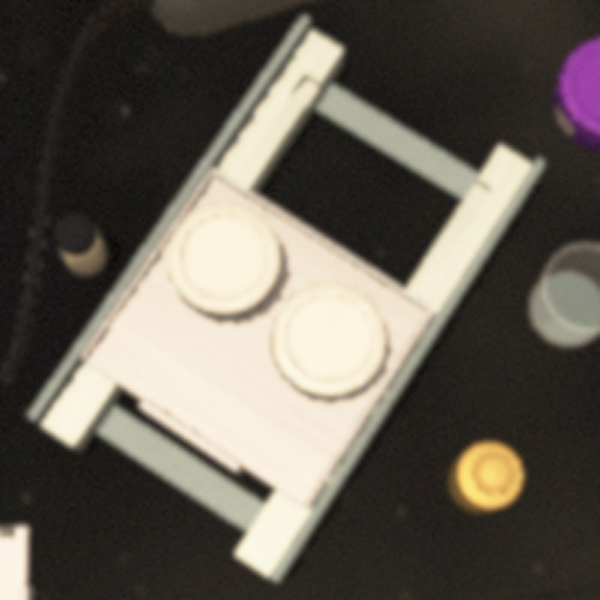

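The crop confirms it: two white tins on the board in the rack, with the push plate at crop (190,435). The board's corners are at about (85,360), (312,503), (432,318) and (213,172), and the notches are visible at the far end. Next I cast rays onto the known heights.

```bash
cat >> h.py <<'E'
def ray(c,uv,z):
    d=c['pose'][:3,:3]@np.array([(uv[0]-c['cx'])/c['fx'],(uv[1]-c['cy'])/c['fy'],1]);o=c['pose'][:3,3]
    return (o+d*(z-o[2])/d[2])[:2]
E
python3 - <<'E'
from bench import r
from h import *
c=r.camera_params("top");d=np.load('top1.npy');W=cloud(c,d)
f=lambda q,z:ray(c,(q[0]/3+220-.33,q[1]/3+140-.33),z)
def rep(n,Q,z):
    P=np.array([f(q,z) for q in Q]);x=(P[2]+P[3]-P[0]-P[1])/2;y=(P[0]+P[3]-P[1]-P[2])/2
    a=np.degrees(np.arctan2(x[1],x[0]));print(n,P.mean(0).round(1),'L',np.hypot(*x).round(1),np.hypot(*y).round(1),'yaw',a.round(2),(np.degrees(np.arctan2(y[1],y[0]))-90).round(2));return P.mean(0),a
R,a=rep('rack',[(30,412),(280,580),(543,160),(305,15)],58)
B,b=rep('board',[(85,360),(312,503),(432,318),(213,172)],62)
u=np.array([np.cos(np.radians(a)),np.sin(np.radians(a))]);v=np.array([-u[1],u[0]])
loc=lambda P:np.round([(P-R)@u,(P-R)@v],1)
print('board in rack',loc(B),'tins',loc(f((226,263),92)),loc(f((330,341),92)))
for q in((140,404),(240,472)):print('plate',loc(f(q,62)),f(q,62).round(1))
# cloud in rack frame: fences
L=np.stack([(W[...,:2]-R)@u,(W[...,:2]-R)@v,W[...,2]],-1)[140:340,225:405].reshape(-1,3)
k=(abs(L[:,0])<170)&(abs(L[:,1])<100)
for lo,hi in((53,57.9),(58,66)):
    q=L[k&(L[:,2]>lo)&(L[:,2]<hi)];print(lo,np.percentile(q,[1,50,99],axis=0).round(1).tolist())
t=L[k&(L[:,2]>85)&(L[:,2]<100)];print('tins',np.median(t[t[:,1]>0],0),np.median(t[t[:,1]<0],0))
print('bystanders',loc(ray(c,(382,298),65)),loc(ray(c,(247,218),60)),loc(ray(c,(413,233),60)))
# nearby tall obstacles around finger approach
A=np.stack([(W[...,:2]-R)@u,(W[...,:2]-R)@v,W[...,2]],-1).reshape(-1,3)
o=A[(A[:,2]>100)&(A[:,0]>-350)&(A[:,0]<200)&(abs(A[:,1])<150)];print('tall',len(o),np.percentile(o,[0,5,50,95,100],axis=0).round().tolist() if len(o) else '')
E
```

```text
rack [567.  -47.1] L 297.2 174.8 yaw -43.29 -43.64
board [539.1 -22.7] L 133.6 158.4 yaw -43.52 -43.74
board in rack [-37.   -1.5] tins [-15.7  35. ] [-21.6 -40. ]
plate [-109.    35.8] [512.2  53.7]
plate [-110.4  -35.3] [462.5   2.9]
53 [[-136.3, -87.8, 53.0], [-59.4, 0.9, 54.6], [131.0, 88.1, 57.8]]
58 [[-144.0, -87.8, 58.0], [-24.5, -6.0, 60.2], [139.6, 87.7, 64.7]]
tins [-14.80667939  37.39396317  91.09197447] [-21.91322187 -38.96623035  91.21435998]
bystanders [ -34.5 -156.6] [-43.1 122.8] [  95.5 -143.5]
tall 5085 [[-144.0, -99.0, 100.0], [-144.0, -99.0, 119.0], [173.0, 129.0, 308.0], [197.0, 148.0, 893.0], [200.0, 150.0, 893.0]]
```

```bash
cat >> h.py <<'E'
from scipy.spatial.transform import Rotation as Ro
R0=np.array([567.,-47.1]);YAW=-43.5;u=np.array([np.cos(np.radians(YAW)),np.sin(np.radians(YAW))]);v=np.array([-u[1],u[0]])
RT=Ro.from_euler('xyz',[180,0,YAW+180],degrees=True)*Ro.from_rotvec([0,-np.radians(10),0])
def go(s,rx,ry,z):
    A=Ro.from_euler('xyz',s['tcp_rot'],degrees=True);P=np.append(R0+rx*u+ry*v,z)
    return A.inv().apply(P-s['tool_pos']).round(1),(A.inv()*RT).as_rotvec().round(4),P.round(1)
def loc(s):
    p=s['tool_pos'];return np.round([(p[:2]-R0)@u,(p[:2]-R0)@v,p[2]],1),s['tcp_rot'].round(2) if hasattr(s['tcp_rot'],'round') else s['tcp_rot']
E
python3 -c "
from bench import r
from h import *
print(go(r.sense(),-170,0,150))"
```

```text
(array([-379.7, -359.2,   80.9]), array([ 0.029 , -0.1726,  0.3507]), array([443.7,  69.9, 150. ]))
```

Call:
jog_arm --rows '[[[-30,-30,0],[0.003,-0.017,0.035]],[[-65,-60,5],[0.006,-0.035,0.07]],[[-100,-95,10],[0.009,-0.052,0.105]],[[-135,-130,15],[0.012,-0.069,0.14]],[[-170,-160,25],[0.015,-0.086,0.175]],[[-205,-195,35],[0.017,-0.1,0.21]],[[-240,-230,45],[0.02,-0.12,0.245]],[[-275,-260,55],[0.023,-0.138,0.28]],[[-310,-295,65],[0.026,-0.155,0.315]],[[-345,-327,75],[0.029,-0.1726,0.3507]]]' --grip 0 --force 40

```text
time: 1.1
tool_pos: [425.0, 111.8, 155.8]
tcp_rot: [179.9, 10.0, 136.4]
ft_force: [1.0, 0.8, -0.3]
finger_gap: -0.1
grip_force: 0.0
```

```bash
python3 -c "
from bench import r
from h import *
s=r.sense();print(s['time'],loc(s),s['ft_force'],s['finger_gap'],s['joint_pos']);print(go(s,-170,0,150),go(s,-165,0,37))"
```

```text
1.1 (array([-212.4,   17.6,  155.8]), array([179.91,  10.02, 136.42])) [ 0.97864412  0.8184769  -0.26429152] -0.07135650935545909 [ 15.09664713 -20.73636163 119.83095379  -8.77281447  75.74128501
 -29.5457454 ]
(array([-40.8, -17.5,  13. ]), array([ 0.0013,  0.0004, -0.0015]), array([443.7,  69.9, 150. ])) (array([-26. , -17.7, 125.2]), array([ 0.0013,  0.0004, -0.0015]), array([447.3,  66.5,  37. ]))
```

Call:
jog_arm --rows '[[[-20,-9,6],[0,0,0]],[[-40,-17,13],[0,0,0]],[[-37,-17,38],[0,0,0]],[[-33,-17,66],[0,0,0]],[[-30,-17,90],[0,0,0]],[[-28,-17,107],[0,0,0]],[[-28,-17,107],[0,0,0]],[[-28,-17,107],[0,0,0]]]'

```text
time: 1.9
tool_pos: [446.4, 69.8, 55.7]
tcp_rot: [180.0, 9.9, 136.5]
ft_force: [-0.0, 0.6, 0.4]
finger_gap: -0.4
grip_force: 0.0
```

```bash
python3 -c "
from bench import r
from h import *
s=r.sense();print(s['time'],loc(s),s['ft_force']);print(go(s,-165,0,37))
p,d=r.snapshot('scene');cv2.imwrite('pics/s2.png',cv2.resize(p[170:330,240:450],(788,600)))"
```

```text
1.9 (array([-167.9,    1.8,   55.7]), array([179.96,   9.94, 136.49])) [-5.95993373e-05  5.59524559e-01  3.54064161e-01]
(array([ 0.4, -1.8, 18.9]), array([ 0.0007, -0.0011, -0.0002]), array([447.3,  66.5,  37. ]))
```

View pics/s2.png

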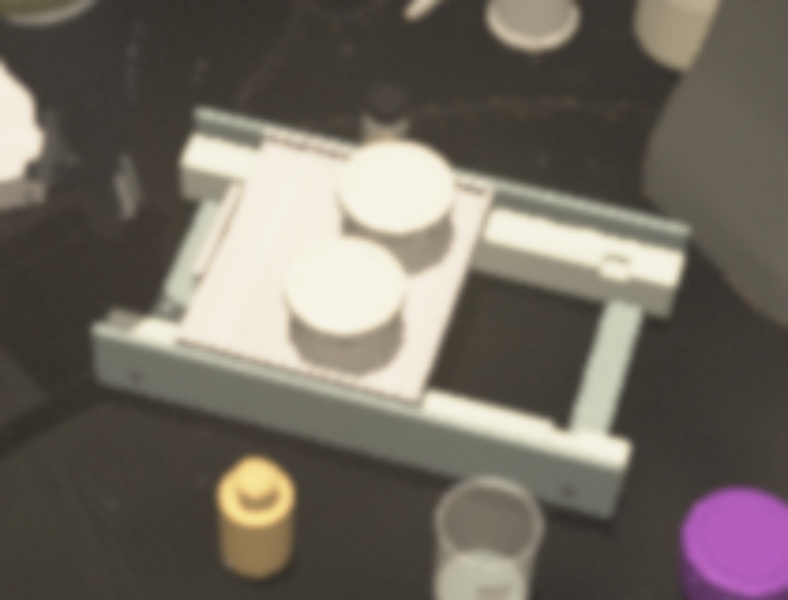

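```bash
python3 -c "
from bench import r
from h import *
s=r.sense();c=r.camera_params('scene');T=np.linalg.inv(c['pose'])
def pj(P):
    q=T[:3,:3]@P+T[:3,3];return ((c['fx']*q[0]/q[2]+c['cx']-240)*788/210,(c['fy']*q[1]/q[2]+c['cy']-170)*3.75)
W=lambda a,b,z:np.append(R0+a*u+b*v,z)
print('tcp',pj(s['tool_pos']))
for a,b in((-150,88),(-150,-88),(150,-88),(150,88)):print(a,b,pj(W(a,b,58)))
print('plate',pj(W(-112,35,62)),pj(W(-112,-35,62)))"
```

```text
tcp (np.float64(119.20505543032888), np.float64(202.251398154344))
-150 88 (np.float64(196.6237759432868), np.float64(104.18926113943738))
-150 -88 (np.float64(90.99306322420863), np.float64(326.3323173942674))
150 -88 (np.float64(620.0201029003368), np.float64(465.1714805031926))
150 88 (np.float64(688.2780215524635), np.float64(223.13504096382212))
plate (np.float64(227.81246483104925), np.float64(178.18079924396702)) (np.float64(187.49688006418464), np.float64(267.4330619062915))
```

The finger stands just behind the rack at (120,200), where the projection puts it. Next it goes down into the channel and up close to the plate.

Call:
jog_arm --rows '[[[0,-1,9],[0,0,0]],[[0.4,-1.8,18.9],[0,0,0]],[[-7,-1.8,20],[0,0,0]],[[-15,-1.8,21.5],[0,0,0]],[[-23,-1.8,23],[0,0,0]],[[-29,-1.8,24],[0,0,0]],[[-33,-1.8,24.8],[0,0,0]],[[-36,-1.8,25.3],[0,0,0]],[[-36,-1.8,25.3],[0,0,0]]]'

```text
time: 2.85
tool_pos: [474.8, 40.9, 37.2]
tcp_rot: [179.9, 10.0, 136.5]
ft_force: [1.3, -0.5, -1.0]
finger_gap: 0.0
grip_force: 0.0
```

```bash
python3 -c "
from bench import r
from h import *
s=r.sense();print(s['time'],loc(s),s['ft_force'])"
```

```text
2.85 (array([-127.4,    0.3,   37.2]), array([179.9 ,   9.98, 136.46])) [ 1.31606843 -0.45199715 -1.03702472]
```

Call:
jog_arm --rows '[[[-1,0,0.2],[0,0,0]],[[-2,0,0.4],[0,0,0]],[[-3,0,0.5],[0,0,0]],[[-4.5,0,0.8],[0,0,0]],[[-6,0,1.1],[0,0,0]],[[-7.5,0,1.3],[0,0,0]],[[-9,0,1.6],[0,0,0]],[[-11,0,1.9],[0,0,0]],[[-13,0,2.3],[0,0,0]],[[-15,0,2.6],[0,0,0]]]'

```text
time: 3.85
tool_pos: [484.7, 31.5, 36.9]
tcp_rot: [179.9, 9.8, 136.5]
ft_force: [-7.2, 6.2, 5.1]
finger_gap: -0.1
grip_force: 4.2
```

In contact, and the board is sliding under about 9 N. I keep pushing.

Call:
jog_arm --rows '[[[-2,0,0.35],[0,0,0]],[[-4,0,0.7],[0,0,0]],[[-6,0,1.05],[0,0,0]],[[-8,0,1.4],[0,0,0]],[[-10,0,1.75],[0,0,0]],[[-12,0,2.1],[0,0,0]],[[-14,0,2.5],[0,0,0]],[[-16,0,2.8],[0,0,0]],[[-18,0,3.2],[0,0,0]],[[-20,0,3.5],[0,0,0]]]'

```text
time: 4.85
tool_pos: [499.4, 17.5, 36.9]
tcp_rot: [179.9, 9.8, 136.5]
ft_force: [-6.2, 5.4, 5.9]
finger_gap: 0.0
grip_force: 4.3
```

```bash
python3 -c "
from bench import r
from h import *
s=r.sense();print(s['time'],loc(s),s['ft_force'],s['wrist_torque'])
c=r.camera_params('top');p,d=r.snapshot('top');cv2.imwrite('pics/t3.png',cv2.resize(p[140:340,220:420],(600,600),interpolation=cv2.INTER_CUBIC))
W=cloud(c,d);L=np.dstack([(W[...,:2]-R0)@u,(W[...,:2]-R0)@v,W[...,2]])[140:340,225:405].reshape(-1,3)
t=L[(L[:,2]>86)&(L[:,2]<97)&(abs(L[:,1])<80)&(L[:,0]>-60)];print(np.median(t[t[:,1]>0],0),np.median(t[t[:,1]<0],0))"
```

```text
4.85 (array([-93.5,   0.4,  36.9]), array([179.93,   9.84, 136.49])) [-6.20596379  5.36086822  5.85049441] [ 0.86313357  0.89204685 -0.00189616]
[12.08534539 37.63772031 91.21715343] [  5.34319265 -38.86085577  91.23434798]
```

View pics/t3.png

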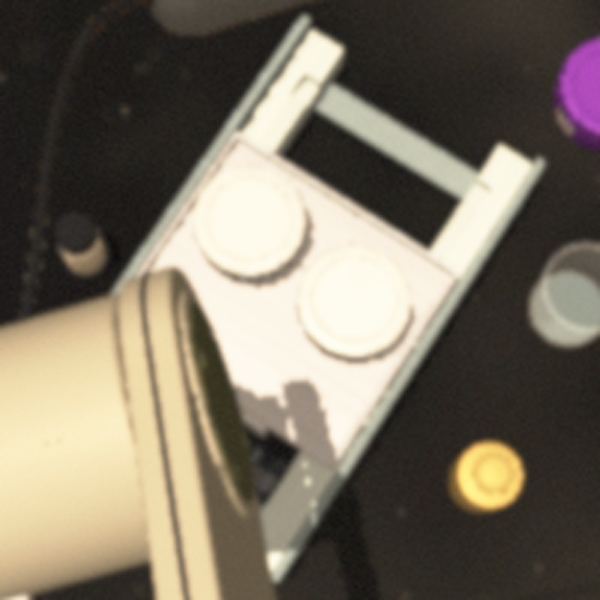

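The board and tins have moved 27 mm together and straight: the tins are at crop (252,225) and (355,303), upright. About 70 mm remain.

Call:
jog_arm --rows '[[[-2.5,0,0.44],[0,0,0]],[[-5,0,0.88],[0,0,0]],[[-7.5,0,1.32],[0,0,0]],[[-10,0,1.76],[0,0,0]],[[-12.5,0,2.2],[0,0,0]],[[-15,0,2.64],[0,0,0]],[[-17.5,0,3.1],[0,0,0]],[[-20,0,3.5],[0,0,0]],[[-22.5,0,4],[0,0,0]],[[-25,0,4.4],[0,0,0]]]'

```text
time: 5.9
tool_pos: [517.8, 0.1, 36.9]
tcp_rot: [179.9, 9.8, 136.5]
ft_force: [-6.3, 6.2, 6.2]
finger_gap: 0.0
grip_force: 4.5
```

Call:
jog_arm --rows '[[[-2.5,0,0.44],[0,0,0]],[[-5,0,0.88],[0,0,0]],[[-7.5,0,1.32],[0,0,0]],[[-10,0,1.76],[0,0,0]],[[-12.5,0,2.2],[0,0,0]],[[-15,0,2.64],[0,0,0]],[[-17.5,0,3.1],[0,0,0]],[[-20,0,3.5],[0,0,0]],[[-22.5,0,4],[0,0,0]],[[-25,0,4.4],[0,0,0]]]'

```text
time: 6.9
tool_pos: [536.2, -17.3, 36.9]
tcp_rot: [179.9, 9.8, 136.5]
ft_force: [-6.4, 5.1, 7.0]
finger_gap: 0.1
grip_force: 4.6
```

```bash
python3 -c "
from bench import r
from h import *
s=r.sense();print(s['time'],loc(s),s['ft_force'])"
```

```text
6.9 (array([-42.8,   0.4,  36.9]), array([179.93,   9.82, 136.49])) [-6.41003533  5.14409404  7.00929934]
```

Call:
jog_arm --rows '[[[-1.5,0,0.26],[0,0,0]],[[-3,0,0.53],[0,0,0]],[[-4.5,0,0.8],[0,0,0]],[[-6,0,1.05],[0,0,0]],[[-7.5,0,1.32],[0,0,0]],[[-9,0,1.6],[0,0,0]],[[-10.5,0,1.85],[0,0,0]],[[-12,0,2.1],[0,0,0]],[[-13,0,2.3],[0,0,0]],[[-14,0,2.5],[0,0,0]]]'

```text
time: 7.9
tool_pos: [546.7, -27.3, 36.6]
tcp_rot: [179.9, 9.9, 136.5]
ft_force: [-0.1, -0.5, -0.6]
finger_gap: -0.4
grip_force: 0.1
```

Call:
jog_arm --rows '[[[-1,0,0.18],[0,0,0]],[[-2,0,0.35],[0,0,0]],[[-3,0,0.53],[0,0,0]]]'

```text
time: 8.2
tool_pos: [548.9, -29.7, 36.6]
tcp_rot: [179.9, 9.9, 136.5]
ft_force: [-4.1, 4.9, 2.5]
finger_gap: 0.3
grip_force: 3.2
```

```bash
cat > m.py <<'E'
from bench import r
from h import *
s=r.sense();print(s['time'],loc(s),s['ft_force'])
c=r.camera_params('top');p,d=r.snapshot('top');cv2.imwrite('pics/t4.png',cv2.resize(p[140:340,220:420],(600,600),interpolation=cv2.INTER_CUBIC))
W=cloud(c,d);L=np.dstack([(W[...,:2]-R0)@u,(W[...,:2]-R0)@v,W[...,2]])[140:340,225:405].reshape(-1,3)
t=L[(L[:,2]>80)&(L[:,2]<97)&(abs(L[:,1])<80)&(L[:,0]>20)];print(np.median(t[t[:,1]>0],0),np.median(t[t[:,1]<0],0))
E
python3 m.py
```

```text
8.2 (array([-25.1,   0.1,  36.6]), array([179.94,   9.87, 136.48])) [-4.14497597  4.88293931  2.50714434]
[87.76337919 33.2823315  85.25364342] [ 72.84303046 -38.96163245  85.23240979]
```

Call:
jog_arm --rows '[[[-0.7,0,0.1],[0,0,0]],[[-1.4,0,0.2],[0,0,0]]]'

```text
time: 8.45
tool_pos: [549.5, -30.4, 36.5]
tcp_rot: [180.0, 9.8, 136.5]
ft_force: [-9.5, 7.5, 7.1]
finger_gap: -0.1
grip_force: 6.0
```

View pics/t4.png

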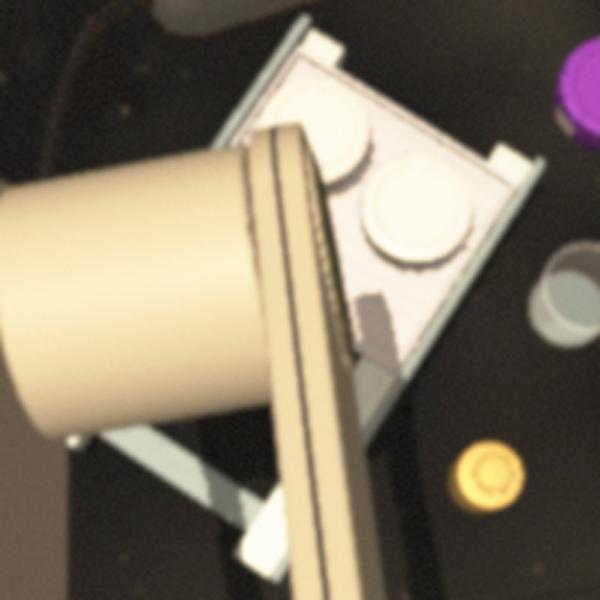

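The force dropped to zero and then rose to 12 N with almost no travel, and both tins are 6 mm lower. The board is in its notches. Finger back, then up.

Call:
jog_arm --rows '[[[2,0,-0.35],[0,0,0]],[[6,0,-1],[0,0,0]],[[14,0,-2.5],[0,0,0]],[[24,0,-4.2],[0,0,0]],[[34,0,-6],[0,0,0]],[[44,0,-7.7],[0,0,0]],[[49,0,-8.7],[0,0,0]],[[47,0,-25],[0,0,0]],[[42,0,-55],[0,0,0]],[[36,0,-90],[0,0,0]]]'

```text
time: 9.45
tool_pos: [512.0, 4.3, 119.0]
tcp_rot: [-180.0, 9.9, 136.5]
ft_force: [0.6, -1.1, -0.0]
finger_gap: 0.0
grip_force: 0.0
```

Call:
jog_arm --rows '[[[10,10,-30],[0,0,0]],[[30,30,-60],[0,0,0]],[[55,60,-80],[0,0,0]],[[85,95,-80],[0,0,0]],[[110,125,-80],[0,0,0]],[[135,160,-80],[0,0,0]],[[150,190,-80],[0,0,0]],[[160,205,-80],[0,0,0]],[[160,205,-80],[0,0,0]],[[160,205,-80],[0,0,0]]]'

```text
time: 10.45
tool_pos: [529.8, 270.6, 170.6]
tcp_rot: [180.0, 10.0, 136.5]
ft_force: [-0.2, -0.4, 0.0]
finger_gap: -0.1
grip_force: 0.0
```

```bash
python3 m.py
python3 - <<'E'
from bench import r
from h import *
c=r.camera_params('top');p,d=r.snapshot('top');W=cloud(c,d)
L=np.dstack([(W[...,:2]-R0)@u,(W[...,:2]-R0)@v,W[...,2]])[140:340,225:405].reshape(-1,3)
k=L[(abs(L[:,1])<68)&(L[:,0]>-2)&(L[:,0]<125)&(L[:,2]>40)&(L[:,2]<62)]
A=np.c_[k[:,:2],np.ones(len(k))];print('deck plane',np.linalg.lstsq(A,k[:,2],rcond=None)[0],np.percentile(k[:,2],[5,50,95]))
E
```

```text
10.45 (array([-245.7,  204.9,  170.6]), array([179.96,   9.98, 136.55])) [-0.18459479 -0.43512801  0.02265995]
[80.50212702 36.53277843 85.20897274] [ 73.77765712 -39.19654282  85.2168673 ]
deck plane [ 3.44135057e-03 -2.15081418e-03  4.79311626e+01] [45.44803021 47.82010179 50.85016674]
```

View pics/t4.png

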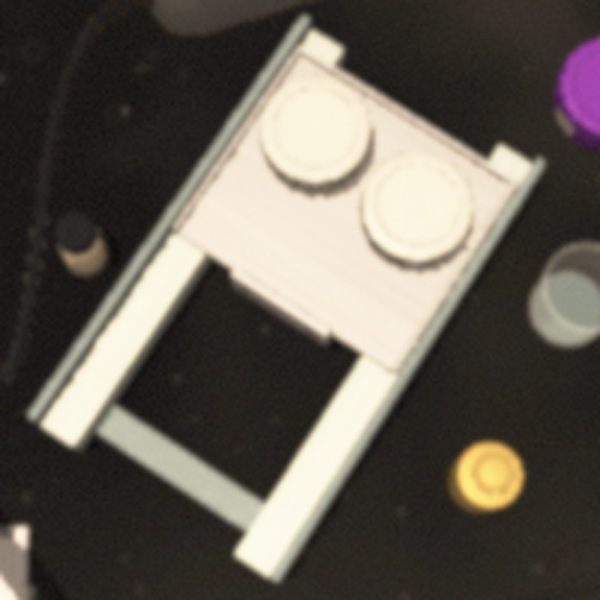

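The board sits level: its deck is at 48 mm with a slope under 0.4%. Both tins stand on it at (316,135) and (416,208), and the vial, weight and beaker haven't moved. I'm handing it in.

```bash
python3 -c "
from bench import r
print(r.hand_in())"
```

```text
the job is handed in; nothing more can be done
None
```

The board is seated level in all four notches with both tins standing on it, the bystanders are unmoved, the finger is clear, and I handed the job in at about 10.5 s.

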